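# Put the peeler away and click the sliding lid of the utensil box shut

### The arm

A 6-joint arm with a two-finger parallel gripper is mounted at the origin on the work surface. World frame = base frame: x ahead of the robot, y to its left, z up, the work surface at z = 0. Lengths are in m, angles in degrees, forces in N, time in s.
With the tool pointing down it reaches from about 0.4 to 0.825 m from the base axis. Payload 7 kg.
Tool frame: the origin (TCP) lies at the very end of the fingers, on their centre line; the grasp point (between the pads) lies 19 mm behind it (ctrl.tcp_to_grasp is the distance from the TCP to the grasp point, in m); z points along the fingers, x is the direction in which the jaws open and shut, and the axes are right-handed (so a half turn about z gives the same grasp; the last joint's range is limited). The gripper opens to 88 mm and grips with 3 to 60 N. Pads are 19 mm wide; open, the fingers measure 130 mm over their backs; the gripper's body (78 mm by 193 mm) begins 47 mm behind the grasp point.
Start: joints at [92.653, 20.546, 0.682, 0, -70.136, -16.507], TCP at [0.162, 0.655, 0.227] pointing down, gripper open.
Joint ranges: [-176.03, 176.03], [-82.01, 121.73], [-58.28, 71.71], [-173.87, 95.51], [-174.79, -0.11], [-173.66, 173.66]. Speed limits (degrees/s): [136.94, 136.94, 172.46, 180, 180, 180].

### API

Orientations are given as [roll, pitch, yaw] about the fixed x, y, z axes, in that order (R = Rz(yaw) Ry(pitch) Rx(roll)).
In Python, from plant import sensors, vision, ticket, ctrl gives the robot as it stands. The module is installed in compiled form; this text tells all that it offers.
- The arm moves only by the tool drive_tool, never from a script. Its argument "moves" is a list of rows, each a list of 6 numbers: the shift along the tool's x, y, z in units of 0.15 m (1.0 is 0.15 m), then the turn, a rotation vector about the tool's x, y, z in units of 60 degrees (1.0 is 60 degrees). In form: [[dx, dy, dz, rx, ry, rz], ...]. A call has 1 to 8 rows; each row is the pose to reach, as a shift and turn from the pose measured when the call began, along the tool's axes at that moment; what a row does not reach only later rows make up. A row lasts 1/10 s, in which the tool goes at most 50 mm and 8.59 degrees, less where a joint would pass 70% of its speed; a pose out of reach is approached as far as the arm can. A call with a number of a shift or a turn outside -1 to 1 is refused whole. A call with a gripper value outside its range is refused whole. "fingers" is the opening, from -1 (shut) to 1 (fully open), set as the call begins (left out, the last holds). The fingers move at their own pace and stop on an object; the grip force is fixed at half the most. Time passes only in rows, so rows that repeat a pose let the fingers close. It gives the time, the measured TCP pose, the force and the opening at its end, in the units of the state.
- sensors.get_obs(): the state, without advancing time (a new reading comes with each control period).
- vision.snapshot(name): name is "scene" or "top" or "wrist"; returns a dict with "pixels" (400x640x3 uint8, red, green, blue), "fx", "fy", "cx", "cy" (pixels), "R" (3x3) and "t" (3): a world point X has camera coordinates R X + t. Camera axes: x right, y down, z forward; pixel columns grow to the right and rows downward; lengths in m; the calibration is good to about 2 mm. A picture is of the moment at which its call begins. There is no depth.
- ticket.close_job(): hands the job in, once; it reports no verdict.
The state is a dict: "clock": time; "joint_pos": joint angles; "qvel": joint speeds; "tau": joint torques, N m; "tool_pos": TCP position; "orientation": TCP orientation; "force": force on the tool from outside, world axes, zero at the start; "moment": the same for the moment, N m; "opening": finger opening in m.
Only numpy, scipy, OpenCV 4.12 (cv2) and the standard library are available. Lean on these libraries where they do the work, as an engineer would, in place of code of your own. Each camera call takes 0.05 s, during which the arm holds its last target.

### The job

Lay the green-handled peeler in the white utensil box, then slide the box's red lid shut, over the small click ridge, until it is fully home against the end of the box. The box stands loose in its tray and will slip along until the tray's end bar holds it; push firmly enough for the lid to click, but do not ram it once it is home. Leave the other things where they are and the box standing in its tray.

Things in the scene. Friction and masses are not known exactly. Their poses are not given: they have to be found in the camera images.
- tray: dark wooden worktop tray, fixed, 350 (x) x 266 (y) mm outside. Origin: centre of its underside. Floor top 4 mm above the origin; lips 8 mm thick, 12 mm higher than the floor. +x = the way the lid closes. Across its +x end is clamped a pale wooden end bar (250 mm long, 8 mm thick, 18 mm high) that is set by hand and not measured: 8 to 40 mm beyond the box's closed end, square to the tray
- box: white plastic utensil box, 230 (x) x 140 (y) x 53 (z) mm, 1 kg, loose on the tray's floor, up to 2 degrees askew. Origin: centre of underside; +x = the way the lid closes. Inner floor 4 mm above the origin; inside x -110 to 110, y -64 to 64, 40 mm deep below the lid. Full end wall (the lid's stop) at x = 110; low end wall at x = -115 to -110, over which the lid comes in
- lid: red plastic lid, loose in grooves of the box's long walls (1 mm play), plate 225 x 133 x 4 mm (x -115 to 110), 0.12 kg. Origin: underside of the plate, over the box's origin when home: its x in the box's frame is 0 fully home and -162 to -148 mm at the start (open, tail hanging out); z there 44 mm. A catch rib under the tail meets the click ridge in the last 10 mm
- lid_grip (a point): middle of the foot of the lid's finger grip, on the plate's top face: lid frame x = -80, y = 0, z = 4 mm. The grip is a white bar 12 mm thick along the lid's x, 60 mm wide along y, 12 mm high above this point
- click_ridge (a point): top of the small click ridge, a 41 mm wide round bar on a springy tongue in the middle of the box's low end wall (box frame x = -112.5, z = 43.5 mm). Pushing the lid over it takes about 8 to 14 N, then it snaps towards its stop; 25 N is ramming. Before that the box mostly slips on the tray, at 4 to 9 N, until the end bar stops it and squares it up
- peeler: vegetable peeler lying flat on the worktop, 117 mm long, 70 g: green handle 75 (x) x 18 (y) x 15 (z) mm, steel blade 16 mm wide ahead of it towards +x. Origin: underside of the handle, in the middle of the handle (blade tip at x = 80 mm, handle end at x = -37 mm)
- opener: black-handled steel bottle opener, 114 x 22 x 8 mm, lying in the box along its +y wall (centre about y = 48 mm in the box's frame); may stay as it lies
- brush: short pastry brush, wooden handle 18 mm wide, dark head, 115 x 34 x 12 mm, lying on the worktop; bystander. Origin: underside, middle of the handle
- jar_a: amber spice jar, 52 mm across, 90 mm high, standing in the tray beside the box; bystander. Origin: centre of the underside
- jar_b: white spice jar with red cap, 52 mm across, 85 mm high, standing in the tray beside the box; bystander. Origin: centre of the underside
- mug: blue mug, 80 mm across, 90 mm high, at the back; bystander. Origin: centre of the underside

How it is judged (in metres and radians):
On the way, in this order (a step that is already met when the one before it is completed fails the run):
1. the peeler lies in the box, let go, the lid still open (x of peeler in the frame of box between -0.11 and 0.11 m and y of peeler in the frame of box between -0.064 and 0.064 m and z of peeler in the frame of box between 0 and 0.03 m and contact force between the fingers and peeler below 0.1 N and linear speed of peeler below 0.03 m/s and x of lid in the frame of box below -0.02 m), for 0.2 s.
2. the lid is over the ridge and home (x of lid in the frame of box above -0.0025 m), for 0.2 s.
At the end, for the whole second after the job is handed in: The lid is fully home (within 2.5 mm of its stop), in its grooves and straight on the box; the peeler lies inside the box; the box stands flat on the tray's floor; all at rest (x of lid in the frame of box between -0.0025 and 0.004 m and z of lid in the frame of box between 0.041 and 0.047 m and angle between the x axis of lid and the x axis of box, either way round below 0.03 rad and x of peeler in the frame of box between -0.11 and 0.11 m and y of peeler in the frame of box between -0.064 and 0.064 m and z of peeler in the frame of box between 0 and 0.03 m and z of box in the frame of tray below 0.008 m and angle between box's own z axis and vertical below 0.03 rad and linear speed of each of box, lid below 0.01 m/s); the robot touches nothing.
It fails at once if the box is rammed against the tray or its end bar: more than 37 N in all, its own weight of about 10 N included (a push of about 25 N) (contact force between box and tray above 37 N).
It fails at once if a bystander (brush, jars, mug) is moved more than 30 mm (distance of any of brush, jar_a, jar_b, mug from where it was at the start of the episode above 0.03 m).
It also fails if it takes over 54 s, if anything falls off the work surface, if the arm or the gripper's body presses on something with over 40 N, if the wrist force passes 120 N, or if a joint passes its speed limit or range.

## Working session

There is one attempt and no reset: what is moved stays moved. The work goes in short steps, Python scripts to look and compute and a tool call to move; the robot and the scene stay as the last step left them, time stands still between calls to the robot, and variables do not carry over. Pictures are saved under pics/ and viewed, and the job is handed in when it is done.

Besides the shell and the picture viewer there is one more tool, called as name([rows], argument=value, ...), one row to a line, values as JSON. drive_tool: Moves the arm, as the interface text tells. Shifts and turns lie within -1 to 1; 1 stands for 0.15 m of shift or 60 degrees of turn. Its arguments: {"type":"object","properties":{"moves":{"type":"array"},"fingers":{"type":"number"}},"required":["moves"]}

```bash
mkdir -p pics
cat > h.py <<'E'
import numpy as np, cv2, pickle
from plant import sensors, vision, ticket, ctrl
def snap(name,tag):
    s=vision.snapshot(name); cv2.imwrite(f'pics/{tag}.png',np.asarray(s['pixels'])[:,:,::-1]); pickle.dump(s,open(f'pics/{tag}.pkl','wb')); return s
def ray(s,u,v,z):
    R=np.array(s['R']);t=np.array(s['t']);c=-R.T@t
    d=R.T@np.array([(u-s['cx'])/s['fx'],(v-s['cy'])/s['fy'],1]); return c+d*(z-c[2])/d[2]
def proj(s,X):
    p=np.array(s['R'])@np.array(X)+np.array(s['t']); return s['fx']*p[0]/p[2]+s['cx'],s['fy']*p[1]/p[2]+s['cy']
E
python3 - <<'E'
from h import *
for n in ['scene','top','wrist']:
    s=snap(n,n+'0'); print(n,s['fx'],np.round(-np.array(s['R']).T@s['t'],3))
o=sensors.get_obs(); print({k:np.round(v,4) for k,v in o.items()})
E
```

```text
scene 412.26580327218267 [1.173 0.488 0.969]
top 401.9866209840176 [0.494 0.056 0.958]
wrist 327.42737193461784 [0.228 0.639 0.383]
{'clock': np.float64(0.15), 'joint_pos': array([ 9.26556e+01,  2.05816e+01,  6.46400e-01, -1.42000e-02,
       -7.01371e+01, -1.65074e+01]), 'qvel': array([-0.0141, -0.1204,  0.2105,  0.1751, -0.0162, -0.0436]), 'tau': array([-7.00000e-04, -5.83274e+01,  2.93289e+01,  7.00110e+00,
        8.80000e-03, -1.00000e-04]), 'tool_pos': array([0.1615, 0.655 , 0.2258]), 'orientation': array([-1.799922e+02, -7.310000e-02, -1.038567e+02]), 'force': array([ 0.7314, -0.8429, -0.4122]), 'moment': array([ 0.0089, -0.0194, -0.0194]), 'opening': np.float64(0.0875)}
```

View pics/scene0.png

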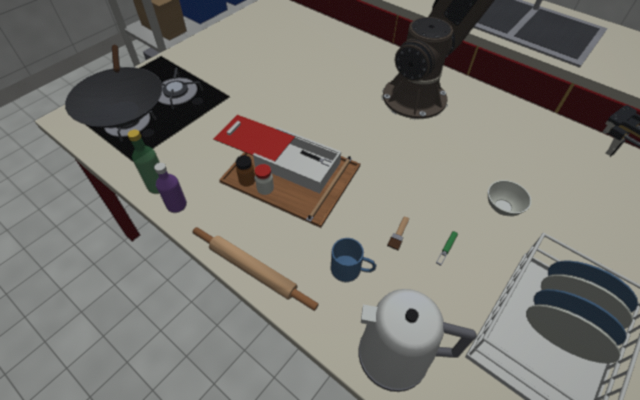

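View pics/top0.png

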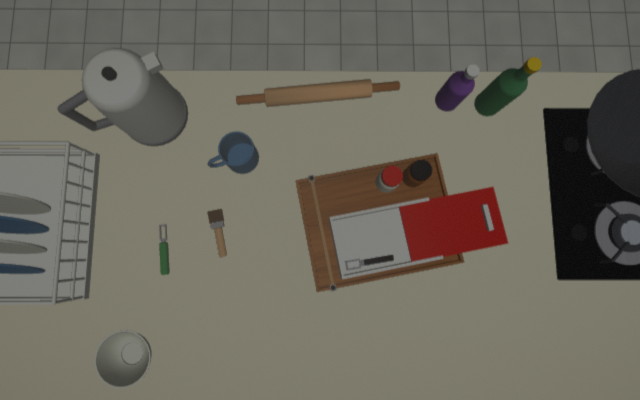

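View pics/wrist0.png

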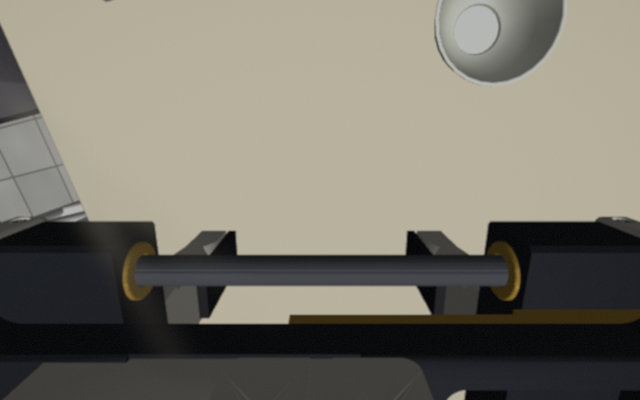

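The top view shows the peeler's green handle at about (164,258) with the blade tip at (163,227). The red lid is centred near (453,225) with its grip at (488,217), and the box's closed end is on the left at about x=335. The end bar runs from (311,178) to (333,288).

Run:
```python
from h import *
s=pickle.load(open('pics/top0.pkl','rb')); im=np.asarray(s['pixels']); hsv=cv2.cvtColor(im,cv2.COLOR_RGB2HSV)
H,S,V=cv2.split(hsv)
print('R',np.round(s['R'],3))
def blob(m,roi):
    k=np.zeros_like(m,np.uint8); x0,y0,x1,y1=roi; k[y0:y1,x0:x1]=m[y0:y1,x0:x1]
    n,l,st,c=cv2.connectedComponentsWithStats(k); i=1+np.argmax(st[1:,4]); mm=(l==i).astype(np.uint8)
    ys,xs=np.nonzero(mm); return mm,xs,ys
def rect(m,roi,z,nm):
    mm,xs,ys=blob(m.astype(np.uint8),roi)
    P=np.array([ray(s,u,v,z)[:2] for u,v in zip(xs,ys)])
    c=P.mean(0); r=cv2.minAreaRect((P*1000).astype(np.float32))
    w,V_=np.linalg.eigh(np.cov(P.T)); a=V_[:,1]
    print(nm,'n',len(xs),'mean',c.round(4),'rect c',np.round(r[0],1),'size',np.round(r[1],1),'ang',round(r[2],1),'pca',np.degrees(np.arctan2(a[1],a[0])).round(1), 'box',np.round(cv2.boxPoints(r),0).tolist())
rect((H>40)&(H<85)&(S>90),(140,220,190,290),0.0075,'handle')
rect((S<70)&(V>90)&((H>100)|(S<35)),(150,215,180,245),0.003,'blade?')
rect(((H<6)|(H>174))&(S>150),(395,180,520,270),0.052,'lid')
rect((S<60)&(V>120),(470,195,500,240),0.064,'grip')
rect((H<25)&(S>80),(290,140,480,300),0.016,'tray')
rect((S<40)&(V>120),(325,190,450,285),0.004,'boxin')
for n,u,v,z in [('boxTL',331,215,.057),('boxBL',344,277,.057),('barT',312,178,.022),('barB',333,288,.022)]: print(n,ray(s,u,v,z).round(4))
for n,z in [('peel',0)]: 
  pass
b=im[190:300,290:520]; cv2.imwrite('pics/c0.png',cv2.resize(b,None,fx=3.4,fy=3.4,interpolation=cv2.INTER_CUBIC)[:,:,::-1])
b=im[200:290,140:240]; cv2.imwrite('pics/c1.png',cv2.resize(b,None,fx=5,fy=5,interpolation=cv2.INTER_CUBIC)[:,:,::-1])
```

```text
R [[-0.002 -1.     0.011]
 [-0.99   0.    -0.141]
 [ 0.141 -0.011 -0.99 ]]
handle n 164 mean [0.4812 0.3993] rect c [481.4 399.2] size [67.6 13.1] ang 5.7 pca -174.6 box [[447.0, 402.0], [448.0, 389.0], [516.0, 396.0], [514.0, 409.0]]
blade? n 192 mean [0.5433 0.411 ] rect c [544.7 413.9] size [53.3 49.2] ang 15.3 pca -176.7 box [[512.0, 431.0], [525.0, 383.0], [577.0, 397.0], [564.0, 445.0]]
lid n 5304 mean [ 0.5569 -0.2623] rect c [ 557.8 -264.6] size [132.2 221.1] ang 11.1 pca 101.1 box [[472.0, -169.0], [514.0, -386.0], [644.0, -360.0], [601.0, -143.0]]
grip n 98 mean [ 0.5728 -0.3408] rect c [ 572.5 -340.9] size [55.7  8.7] ang 11.5 pca -168.7 box [[544.0, -342.0], [546.0, -351.0], [601.0, -340.0], [599.0, -331.0]]
tray n 12688 mean [ 0.5793 -0.1303] rect c [ 576.  -140.5] size [263.8 426. ] ang 11.0 pca 90.9 box [[406.0, 43.0], [487.0, -375.0], [746.0, -324.0], [665.0, 94.0]]
boxin n 3681 mean [ 0.528  -0.0884] rect c [ 529.3 -121. ] size [145.7 241. ] ang 11.3 pca 96.9 box [[434.0, -17.0], [481.0, -253.0], [624.0, -225.0], [577.0, 11.0]]
boxTL [0.5777 0.0109 0.057 ]
boxBL [ 0.4408 -0.0167  0.057 ]
barT [0.6688 0.0535 0.022 ]
barB [0.4142 0.0058 0.022 ]
```

View pics/c0.png

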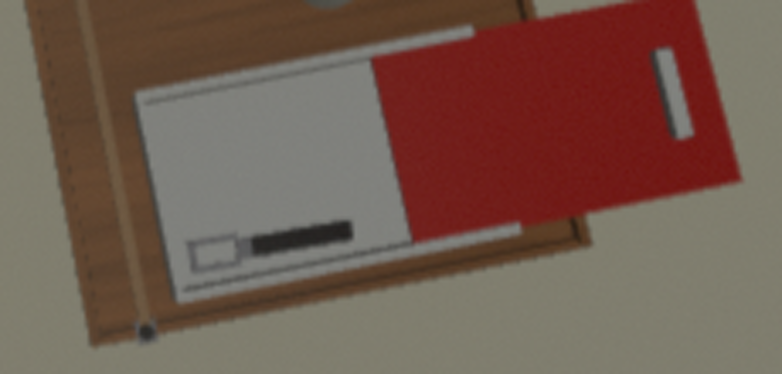

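View pics/c1.png

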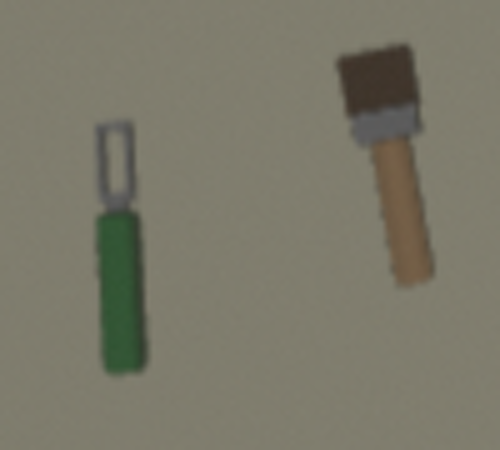

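```bash
cat >> h.py <<'E'
from scipy.spatial.transform import Rotation as Ro
YB=101.4
def boxw(c,x,y,yb=None):
    a=np.radians(YB if yb is None else yb); return np.array(c)+x*np.array([np.cos(a),np.sin(a)])+y*np.array([-np.sin(a),np.cos(a)])
def go(p,yaw,o=None):
    o=o or sensors.get_obs()
    R0=Ro.from_euler('xyz',o['orientation'],degrees=True); R1=Ro.from_euler('xyz',[180,0,yaw],degrees=True)
    d=R0.inv().apply(np.array(p)-o['tool_pos']); rv=np.degrees((R0.inv()*R1).as_rotvec())
    print('t',round(float(o['clock']),2),'pos',np.round(o['tool_pos'],4),'rpy',np.round(o['orientation'],2),'F',np.round(o['force'],2),'op',round(float(o['opening']),4))
    print('  to',np.round(p,4),'units',np.round(d/0.15,4),np.round(rv/60,4))
E
python3 - <<'E'
from h import *
s=pickle.load(open('pics/top0.pkl','rb'))
for u,v in [(159.6,242.5),(167.2,242.5),(160.8,274.5),(168.5,274.5)]: print(ray(s,u,v,.0145).round(4))
print('blade',ray(s,163,224.5,.003).round(4), ray(s,163,241.5,.003).round(4))
B=[0.532,-0.1156]
for n,u,v,z in [('jb',392,176,.089),('ja',420.5,170.5,.094),('opener',378,261,.012),('openerloop',352,265,.012)]:
    w=ray(s,u,v,z); a=np.radians(YB);d=w[:2]-B; print(n,w.round(3),'box',(d@[np.cos(a),np.sin(a)]).round(3),(d@[-np.sin(a),np.cos(a)]).round(3))
p=boxw(B,.06,-.01); print('place',p, 'grip',boxw(B,-.1486-.08,0))
go([.48,.399,.1],-84.6)
E
```

```text
[0.5179 0.4072 0.0145]
[0.5179 0.3897 0.0145]
[0.445  0.4007 0.0145]
[0.4449 0.383  0.0145]
blade [0.5605 0.4058 0.003 ] [0.5206 0.4037 0.003 ]
jb [ 0.661 -0.123  0.089] box -0.032 -0.125
ja [ 0.672 -0.185  0.094] box -0.095 -0.124
opener [ 0.474 -0.1    0.012] box 0.027 0.053
openerloop [ 0.465 -0.039  0.012] box 0.088 0.05
place [ 0.52994327 -0.05480716] grip [ 0.57718447 -0.33968999]
t 0.15 pos [0.1615 0.655  0.2258] rpy [-1.7999e+02 -7.0000e-02 -1.0386e+02] F [ 0.73 -0.84 -0.41] op 0.0875
  to [0.48  0.399 0.1  ] units [ 1.1475 -2.4699  0.8408] [ 1.000e-04 -1.200e-03 -3.209e-01]
```

drive_tool([
  [0.15,-0.3,0,0,0,0],
  [0.3,-0.6,0,0,0,0],
  [0.45,-0.95,0,0,0,0],
  [0.45,-0.95,0,0,0,0],
])

```text
clock: 0.55
tool_pos: [0.2867, 0.5521, 0.2261]
orientation: [-180.0, -0.1, -104.0]
force: [-0.2, 1.8, -0.2]
opening: 0.0879
```

drive_tool([
  [0.15,-0.3,0,0,0,-0.1],
  [0.3,-0.6,0.1,0,0,-0.2],
  [0.45,-0.9,0.2,0,0,-0.3],
  [0.45,-0.9,0.3,0,0,-0.32],
  [0.45,-0.9,0.3,0,0,-0.32],
], fingers=0.0)

```text
clock: 1.05
tool_pos: [0.4017, 0.4512, 0.1787]
orientation: [179.8, -0.3, -85.0]
force: [-0.1, 0.2, -0.9]
opening: 0.0531
```

Run:
```python
from h import *
go([.481,.397,.1],-85)
```

```text
t 1.05 pos [0.4017 0.4512 0.1787] rpy [179.82  -0.32 -85.  ] F [-0.15  0.19 -0.9 ] op 0.0531
  to [0.481 0.397 0.1  ] units [ 0.4028 -0.4972  0.5252] [ 0.003  -0.0054 -0.0001]
```

drive_tool([
  [0.2,-0.25,0.2,0,0,0],
  [0.4,-0.5,0.5,0.003,-0.005,0],
  [0.4,-0.5,0.525,0.003,-0.005,0],
  [0.4,-0.5,0.525,0.003,-0.005,0],
  [0.4,-0.5,0.525,0.003,-0.005,0],
])

```text
clock: 1.55
tool_pos: [0.4814, 0.3982, 0.1002]
orientation: [180.0, -0.0, -85.0]
force: [0.0, -0.5, 1.1]
opening: 0.0432
```

Run:
```python
from h import *
go([.481,.397,.004],-85)
snap('wrist','w1');snap('top','t1')
```

```text
t 1.55 pos [0.4814 0.3982 0.1002] rpy [ 1.800e+02 -5.000e-02 -8.503e+01] F [ 0.01 -0.47  1.06] op 0.0432
  to [0.481 0.397 0.004] units [0.0072 0.003  0.6415] [ 0.     -0.0008 -0.0005]
```

View pics/w1.png

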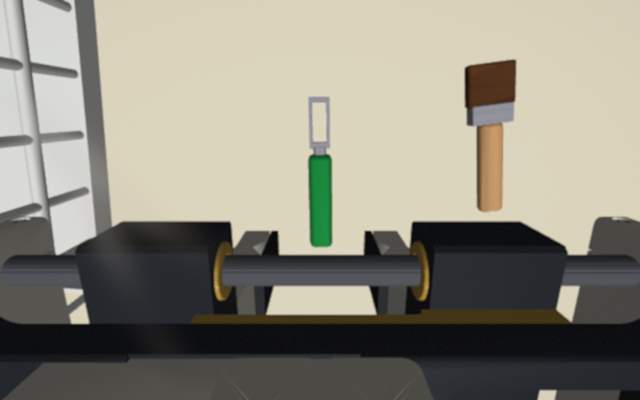

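The wrist view shows the peeler upright at column 320, midway between the fingers (276 and 366), with the brush clear at column 490. I'll descend and grip it.

drive_tool([
  [0,0,0.3,0,0,0],
  [0,0,0.55,0,0,0],
  [0,0,0.63,0,0,0],
  [0,0,0.635,0,0,0],
  [0,0,0.635,0,0,0],
])

```text
clock: 2.15
tool_pos: [0.4819, 0.4008, 0.008]
orientation: [-179.8, 0.1, -84.9]
force: [0.6, -0.1, 0.2]
opening: 0.0436
```

drive_tool([
  [0,0,0,0,0,0],
  [0,0,0,0,0,0],
  [0,0,0,0,0,0],
  [0,0,0,0,0,0],
  [0,0,0,0,0,0],
], fingers=-1)

```text
clock: 2.65
tool_pos: [0.4821, 0.4009, 0.0087]
orientation: [-179.8, 0.2, -84.9]
force: [-1.9, -0.3, 6.3]
opening: 0.0176
```

drive_tool([
  [0,0,-0.3,0,0,0],
  [0,0,-0.6,0,0,0],
  [0,0,-0.95,0,0,0],
  [0,0,-0.95,0,0,0],
])

```text
clock: 3.05
tool_pos: [0.4844, 0.4033, 0.1587]
orientation: [-179.3, 0.6, -84.8]
force: [0.1, 0.8, -0.5]
opening: 0.0173
```

Run:
```python
from h import *
go(list(boxw([0.532,-0.1156],.06,-.01))+[.15],-168.6)
snap('wrist','w2');snap('scene','s2')
```

```text
t 3.05 pos [0.4844 0.4033 0.1587] rpy [-179.3     0.61  -84.8 ] F [ 0.1   0.83 -0.52] op 0.0173
  to [ 0.5299 -0.0548  0.15  ] units [ 3.0693 -0.0254  0.0256] [-0.0021  0.0169  1.3966]
```

View pics/w2.png

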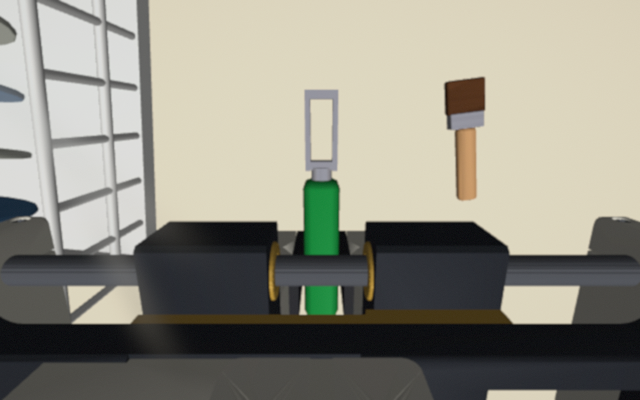

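The peeler is held (opening 17.3 mm, its handle between the fingers at column 320). I'll carry it to the box.

drive_tool([
  [0.3,0,-0.1,0,0,0.1],
  [0.6,0,-0.1,0,0.005,0.2],
  [0.95,0,-0.1,0,0.01,0.3],
  [0.98,0,-0.1,0,0.017,0.4],
  [0.98,0,-0.1,0,0.017,0.4],
])

```text
clock: 3.65
tool_pos: [0.4944, 0.2524, 0.1654]
orientation: [-179.7, -0.7, -109.1]
force: [-0.9, 0.7, -1.7]
opening: 0.0176
```

Run:
```python
from h import *
go(list(boxw([0.532,-0.1156],.06,-.01))+[.15],-168.6)
```

```text
t 3.65 pos [0.4944 0.2524 0.1654] rpy [-179.71   -0.69 -109.11] F [-0.91  0.72 -1.73] op 0.0176
  to [ 0.5299 -0.0548  0.15  ] units [ 1.8564 -0.8937  0.13  ] [-0.0104 -0.008   0.9916]
```

drive_tool([
  [0.3,-0.15,0,0,0,0.13],
  [0.6,-0.3,0,0,0,0.26],
  [0.93,-0.45,0,-0.01,-0.008,0.4],
  [0.93,-0.45,0.05,-0.01,-0.008,0.5],
  [0.93,-0.45,0.05,-0.01,-0.008,0.5],
])

```text
clock: 4.15
tool_pos: [0.5118, 0.0972, 0.1582]
orientation: [179.8, -0.3, -139.2]
force: [-0.7, 0.6, -0.9]
opening: 0.0171
```

Run:
```python
from h import *
go(list(boxw([0.532,-0.1156],.06,-.01))+[.15],-168.6)
```

```text
t 4.15 pos [0.5118 0.0972 0.1582] rpy [ 179.84   -0.3  -139.19] F [-0.69  0.55 -0.91] op 0.0171
  to [ 0.5299 -0.0548  0.15  ] units [ 0.5706 -0.8458  0.0554] [ 0.0013 -0.0056  0.4902]
```

drive_tool([
  [0.2,-0.3,0,0,0,0.13],
  [0.4,-0.6,0,0,0,0.26],
  [0.57,-0.85,0.05,0,-0.005,0.4],
  [0.57,-0.85,0.05,0,-0.005,0.49],
  [0.57,-0.85,0.05,0,-0.005,0.49],
  [0.57,-0.85,0.05,0,-0.005,0.49],
])

```text
clock: 4.75
tool_pos: [0.5308, -0.054, 0.1504]
orientation: [179.9, -0.1, -168.2]
force: [-0.5, 1.0, -0.9]
opening: 0.0181
```

Run:
```python
from h import *
go(list(boxw([0.532,-0.1156],.06,-.01))+[.02],-168.6)
snap('top','t3'); snap('scene','s3');snap('wrist','w3')
```

```text
t 4.75 pos [ 0.5308 -0.054   0.1504] rpy [ 1.7993e+02 -9.0000e-02 -1.6820e+02] F [-0.48  1.03 -0.94] op 0.0181
  to [ 0.5299 -0.0548  0.02  ] units [ 0.0053 -0.0054  0.8692] [ 0.0011 -0.0015  0.0066]
```

View pics/w3.png

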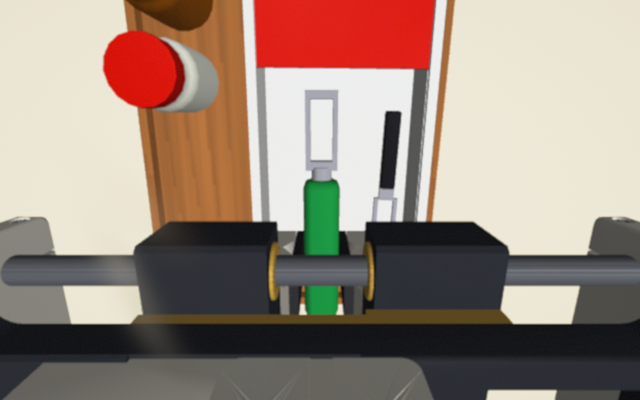

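View pics/s3.png

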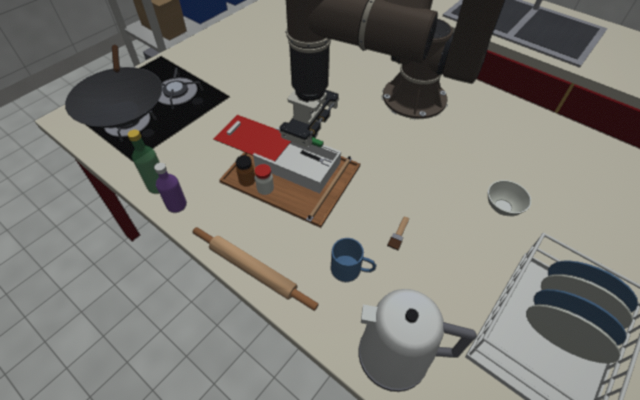

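Wrist view: the peeler, with its tip at (320,92), sits over the open part of the box. The lid edge is at row 68 and the opener at (390,150) is clear, and the jar's red cap at (145,70) is outside the gripper's x-range. I'll lower it.

drive_tool([
  [0,0,0.25,0,0,0],
  [0,0,0.5,0,0,0],
  [0,0,0.7,0,0,0],
  [0,0,0.83,0,0,0],
  [0,0,0.86,0,0,0],
  [0,0,0.86,0,0,0],
])

```text
clock: 5.5
tool_pos: [0.5306, -0.0528, 0.0216]
orientation: [179.9, -0.1, -168.2]
force: [-0.0, -0.2, -0.7]
opening: 0.0174
```

Run:
```python
from h import *
go(list(boxw([0.532,-0.1156],.06,-.01))+[.02],-168.6)
snap('scene','s4')
```

```text
t 5.5 pos [ 0.5306 -0.0528  0.0216] rpy [ 1.7994e+02 -1.0000e-01 -1.6815e+02] F [-0.01 -0.16 -0.65] op 0.0174
  to [ 0.5299 -0.0548  0.02  ] units [ 0.007 -0.012  0.011] [ 0.0009 -0.0017  0.0075]
```

drive_tool([
  [0,0,0.02,0,0,0],
  [0,0,0.02,0,0,0],
  [0,0,0.02,0,0,0],
  [0,0,0.02,0,0,0],
], fingers=-0.1)

```text
clock: 5.95
tool_pos: [0.5316, -0.0528, 0.0201]
orientation: [179.9, 0.1, -168.2]
force: [-0.0, -0.9, 0.4]
opening: 0.0381
```

drive_tool([
  [0,0,-0.2,0,0,0],
  [0,0,-0.45,0,0,0],
  [0,0,-0.7,0,0,0],
  [0,0,-0.85,0,0,0],
  [0,0,-0.85,0,0,0],
])

```text
clock: 6.45
tool_pos: [0.5337, -0.0528, 0.1517]
orientation: [180.0, 0.5, -168.1]
force: [0.5, 0.4, -0.8]
opening: 0.0396
```

Run:
```python
from h import *
go(list(boxw([0.532,-0.1156],-.27,0))+[.15],-168.6)
snap('wrist','w5')
```

```text
t 6.45 pos [ 0.5337 -0.0528  0.1517] rpy [ 179.97    0.46 -168.14] F [ 0.48  0.43 -0.82] op 0.0396
  to [ 0.5854 -0.3803  0.15  ] units [ 0.1119 -2.2075  0.0089] [0.0006 0.0077 0.0076]
```

View pics/w5.png

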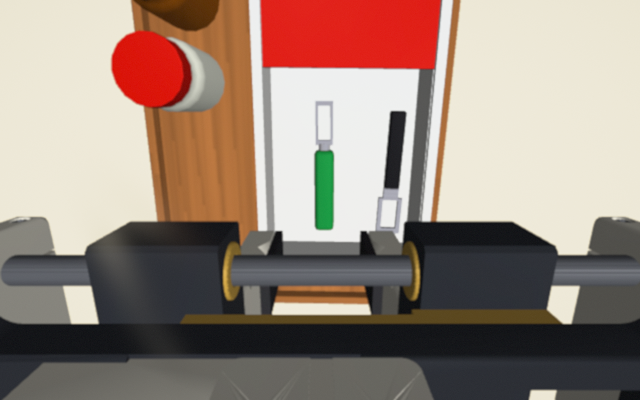

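The wrist view shows the peeler let go and lying flat in the box (handle at (324,190), tip at (324,102)), clear of the lid. Next I'll close the fingers and go behind the grip.

drive_tool([
  [0.0,-0.3,0,0,0,0],
  [0.03,-0.6,0,0,0.004,0],
  [0.05,-0.95,0,0,0.008,0.0075],
  [0.05,-1.0,0,0,0.008,0.0075],
], fingers=-1)

```text
clock: 6.9
tool_pos: [0.5553, -0.2049, 0.1476]
orientation: [179.9, -0.3, -168.8]
force: [0.4, -0.3, -0.5]
opening: 0.0128
```

drive_tool([
  [0.0,-0.3,0,0,0,0],
  [0.03,-0.6,0,0,0,0],
  [0.05,-0.95,0,0,0,0],
  [0.05,-1.0,0,0,0,0],
  [0.05,-1.0,0,0,0,0],
])

```text
clock: 7.4
tool_pos: [0.576, -0.3551, 0.1452]
orientation: [179.8, -0.5, -169.0]
force: [-0.4, 1.0, -0.4]
opening: 0.0005
```

Run:
```python
from h import *
go(list(boxw([0.532,-0.1156],-.262,0))+[.15],-168.6)
```

```text
t 7.4 pos [ 0.576  -0.3551  0.1452] rpy [ 179.83   -0.48 -168.99] F [-0.38  0.96 -0.35] op 0.0005
  to [ 0.5838 -0.3724  0.15  ] units [-0.0284 -0.1235 -0.0327] [ 0.0028 -0.008  -0.0065]
```

drive_tool([
  [-0.03,-0.125,0,0,0,0],
  [-0.03,-0.125,0,0.003,-0.008,-0.0065],
  [-0.03,-0.125,0,0.003,-0.008,-0.0065],
])

```text
clock: 7.7
tool_pos: [0.5835, -0.3714, 0.1442]
orientation: [180.0, -0.0, -168.6]
force: [-1.2, -0.3, 0.6]
opening: 0.0006
```

Run:
```python
from h import *
go(list(boxw([0.532,-0.1156],-.262,0))+[.057],-168.6)
s=snap('scene','s6');snap('wrist','w6');snap('top','t6')
im=np.asarray(s['pixels'])[90:200,190:370]; cv2.imwrite('pics/s6c.png',cv2.resize(im,None,fx=4,fy=4,interpolation=cv2.INTER_CUBIC)[:,:,::-1])
```

```text
t 7.7 pos [ 0.5835 -0.3714  0.1442] rpy [ 1.7995e+02 -5.0000e-02 -1.6857e+02] F [-1.18 -0.3   0.56] op 0.0006
  to [ 0.5838 -0.3724  0.057 ] units [-0.0011 -0.0076  0.5816] [ 0.0008 -0.0008  0.0004]
```

View pics/s6c.png

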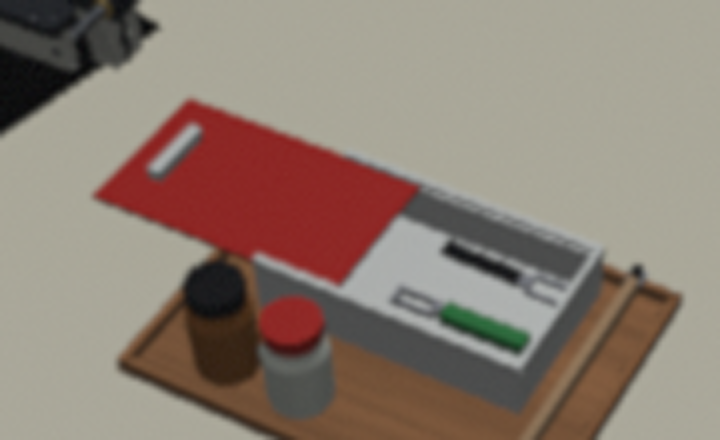

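View pics/w6.png

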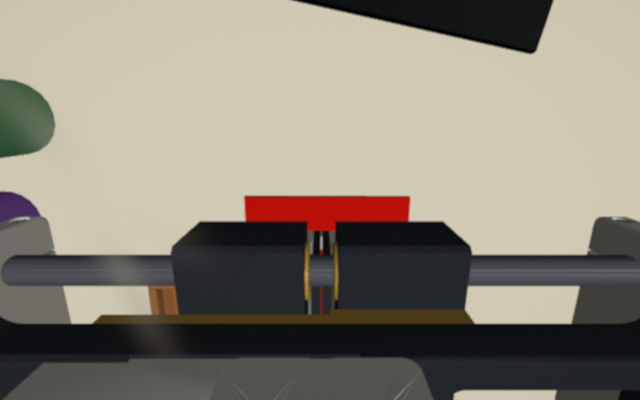

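View pics/t6.png

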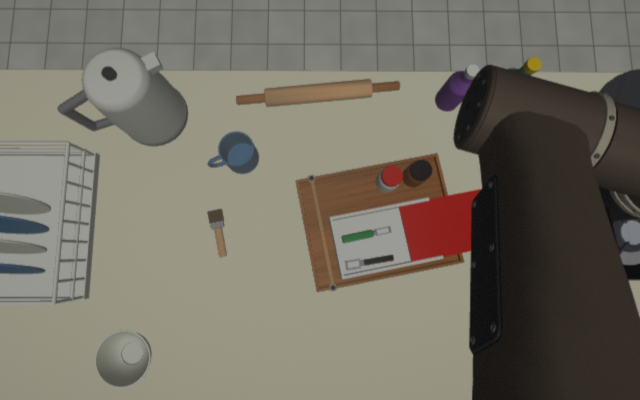

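The peeler and opener lie flat in the box (scene crop: handle at (485,327), opener at (480,262)). In the wrist view the lid's tail spans columns 246 to 409, so its centre at 327 is about 5 mm to the tool's +x; I'll correct that while descending.

drive_tool([
  [0.03,-0.01,0.25,0,0,0],
  [0.03,-0.01,0.45,0,0,0],
  [0.03,-0.01,0.55,0,0,0],
  [0.03,-0.01,0.57,0,0,0],
  [0.03,-0.01,0.57,0,0,0],
])

```text
clock: 8.35
tool_pos: [0.5803, -0.3738, 0.0602]
orientation: [-180.0, -0.0, -168.5]
force: [0.4, -0.4, 0.4]
opening: 0.0007
```

```bash
cat >> h.py <<'E'
def st():
    o=sensors.get_obs(); a=np.radians(101.2); d=np.array([np.cos(a),np.sin(a)]); q=o['tool_pos'][:2]-[0.5725,-0.341]
    print('along',(q@d).round(4),'lat(+y)',(q@[-d[1],d[0]]).round(4),'z',round(o['tool_pos'][2],4),'Fpush',-(np.array(o['force'])[:2]@d).round(2),'F',np.round(o['force'],1),'t',round(float(o['clock']),2))
E
python3 - <<'E'
from h import *
st(); go([.579,-.3739,.057],-168.8)
s=snap('scene','s7');snap('wrist','w7')
im=np.asarray(s['pixels'])[90:200,190:370]; cv2.imwrite('pics/s7c.png',cv2.resize(im,None,fx=4,fy=4,interpolation=cv2.INTER_CUBIC)[:,:,::-1])
E
```

```text
along -0.0337 lat(+y) -0.0013 z 0.0602 Fpush 0.45 F [ 0.4 -0.4  0.4] t 8.35
t 8.35 pos [ 0.5803 -0.3738  0.0602] rpy [-1.7998e+02 -1.0000e-02 -1.6851e+02] F [ 0.44 -0.37  0.38] op 0.0007
  to [ 0.579  -0.3739  0.057 ] units [0.0084 0.0009 0.0211] [-0.0004 -0.0001  0.0049]
```

View pics/s7c.png

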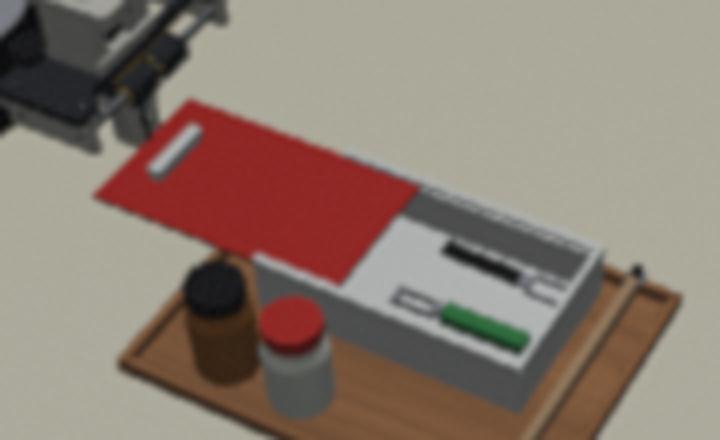

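Run:
```python
from h import *
s=pickle.load(open('pics/s7.pkl','rb')); f=lambda X:((np.array(proj(s,X))-[190,90])*4).round(0)
print('tcp',f([.5803,-.3738,.0602]),'grip foot',f([.5725,-.341,.052]))
# grip centre from scene
for n,u,v,z in [('grip top',175,148,.064),('tailA',95,196,.052),('tailB',190,100,.052),('leadA',343,283,.052),('leadB',418,187,.052)]: print(n,ray(s,190+u/4,90+v/4,z).round(4))
```

```text
tcp [138. 134.] grip foot [175. 154.]
grip top [ 0.5754 -0.3354  0.064 ]
tailA [ 0.646  -0.3546  0.052 ]
tailB [ 0.5191 -0.3791  0.052 ]
leadA [ 0.5901 -0.1407  0.052 ]
leadB [ 0.476  -0.1652  0.052 ]
```

View pics/w7.png

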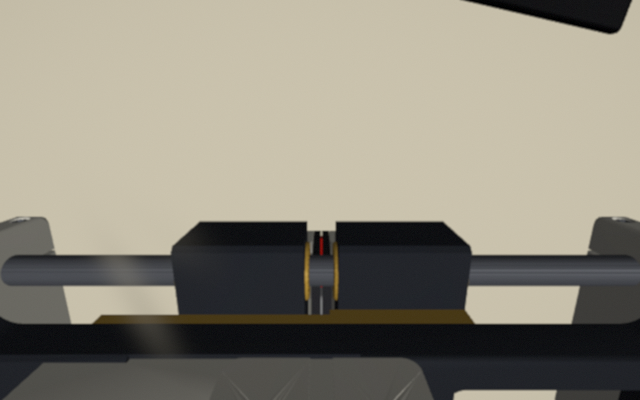

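drive_tool([
  [0.005,0,0.025,0,0,0.005],
  [0.005,0.05,0.025,0,0,0.005],
  [0.005,0.1,0.025,0,0,0.005],
  [0.005,0.15,0.025,0,0,0.005],
  [0.005,0.2,0.025,0,0,0.005],
])

```text
clock: 8.95
tool_pos: [0.5745, -0.3445, 0.0582]
orientation: [-179.9, 0.2, -168.8]
force: [0.5, -2.6, 1.1]
opening: 0.0001
```

Run:
```python
from h import *
st()
```

```text
along -0.0038 lat(+y) -0.0013 z 0.0582 Fpush 2.61 F [ 0.5 -2.6  1.1] t 8.95
```

drive_tool([
  [0,0.08,0.01,0,0,0],
  [0,0.16,0.01,0,0,0],
  [0,0.24,0.01,0,0,0],
  [0,0.32,0.01,0,0,0],
  [0,0.4,0.01,0,0,0],
  [0,0.45,0.01,0,0,0],
  [0,0.45,0.01,0,0,0],
])

```text
clock: 9.65
tool_pos: [0.5609, -0.277, 0.0566]
orientation: [-179.9, 0.1, -168.7]
force: [0.1, 0.2, -0.1]
opening: 0.0005
```

Run:
```python
from h import *
st()
s=snap('scene','s8')
im=np.asarray(s['pixels'])[90:200,190:370]; cv2.imwrite('pics/s8c.png',cv2.resize(im,None,fx=4,fy=4,interpolation=cv2.INTER_CUBIC)[:,:,::-1])
```

```text
along 0.0651 lat(+y) -0.0011 z 0.0566 Fpush -0.18 F [ 0.1  0.2 -0.1] t 9.65
```

View pics/s8c.png

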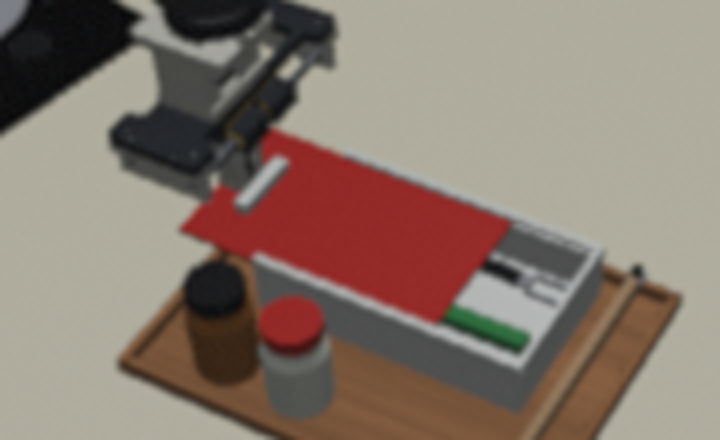

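The lid slides straight and the box hasn't moved (corner still at (600,247)). I'll go on at a gentler speed.

drive_tool([
  [0,0.05,0,0,0,0],
  [0,0.1,0,0,0,0],
  [0,0.15,0,0,0,0],
  [0,0.2,0,0,0,0],
  [0,0.25,0,0,0,0],
  [0,0.29,0,0,0,0],
  [0,0.31,0,0,0,0],
  [0,0.31,0,0,0,0],
])

```text
clock: 10.5
tool_pos: [0.552, -0.2314, 0.0564]
orientation: [-179.9, 0.1, -168.7]
force: [0.9, 0.6, -0.1]
opening: 0.0002
```

Run:
```python
from h import *
st()
s=snap('scene','s9')
im=np.asarray(s['pixels'])[90:200,190:370]; cv2.imwrite('pics/s9c.png',cv2.resize(im,None,fx=4,fy=4,interpolation=cv2.INTER_CUBIC)[:,:,::-1])
```

```text
along 0.1115 lat(+y) -0.0012 z 0.0564 Fpush -0.38 F [ 0.9  0.6 -0.1] t 10.5
```

View pics/s9c.png

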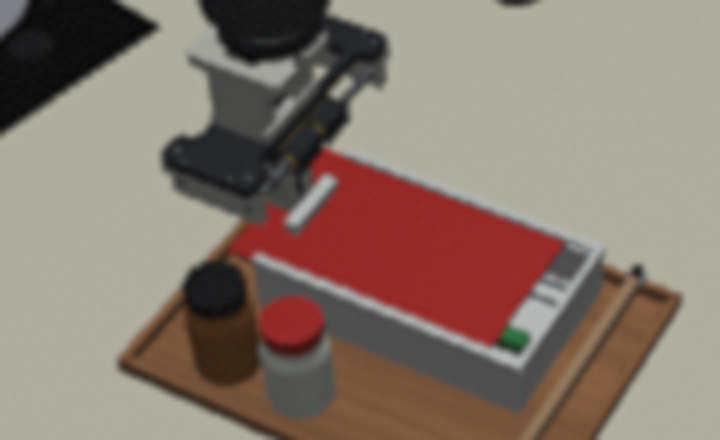

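Lid leads at (565,240)–(492,347), with about 20–25 mm still to go to the end wall. From here I'll use small steps and watch the force.

drive_tool([
  [0,0.02,0,0,0,0],
  [0,0.04,0,0,0,0],
  [0,0.06,0,0,0,0],
  [0,0.08,0,0,0,0],
])

```text
clock: 10.95
tool_pos: [0.5497, -0.2197, 0.0564]
orientation: [-179.9, 0.1, -168.7]
force: [-0.1, -0.3, 0.5]
opening: 0.0003
```

drive_tool([
  [0,0.02,0,0,0,0],
  [0,0.03,0,0,0,0],
  [0,0.04,0,0,0,0],
])

```text
clock: 11.25
tool_pos: [0.5485, -0.2137, 0.0564]
orientation: [-179.9, 0.1, -168.7]
force: [0.2, -1.7, -0.1]
opening: 0.0005
```

drive_tool([
  [0,0.015,0,0,0,0],
  [0,0.03,0,0,0,0],
  [0,0.04,0,0,0,0],
])

```text
clock: 11.55
tool_pos: [0.5484, -0.2089, 0.0573]
orientation: [-179.8, 0.2, -168.7]
force: [0.9, -7.5, 1.0]
opening: 0.0002
```

Run:
```python
from h import *
st()
s=snap('scene','s10')
im=np.asarray(s['pixels'])[90:200,190:370]; cv2.imwrite('pics/s10c.png',cv2.resize(im,None,fx=4,fy=4,interpolation=cv2.INTER_CUBIC)[:,:,::-1])
```

```text
along 0.1343 lat(+y) -0.0021 z 0.0573 Fpush 7.58 F [ 0.9 -7.5  1. ] t 11.55
```

View pics/s10c.png

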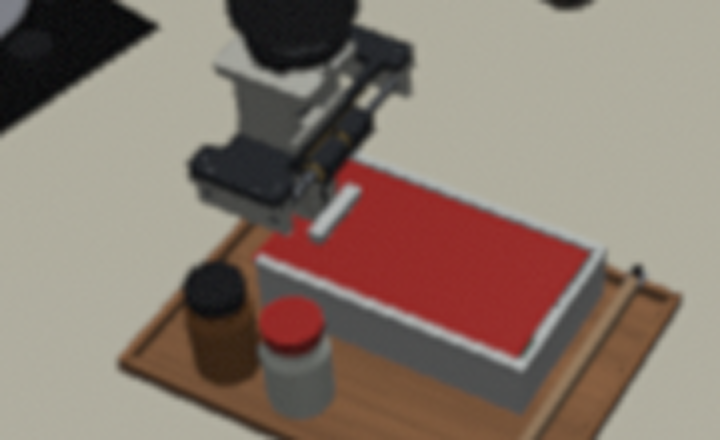

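The rib is at the ridge (force 7.6 N, gap of about 5 mm at the end wall), and the box corner at (603,250) has begun to slip. I'll push it slowly to the bar.

drive_tool([
  [0,0.02,0,0,0,0],
  [0,0.03,0,0,0,0],
  [0,0.04,0,0,0,0],
  [0,0.05,0,0,0,0],
])

```text
clock: 12.0
tool_pos: [0.5473, -0.2022, 0.0574]
orientation: [-179.7, 0.3, -168.7]
force: [1.6, -6.8, -1.6]
opening: 0.0008
```

drive_tool([
  [0,0.015,0,0,0,0],
  [0,0.03,0,0,0,0],
  [0,0.04,0,0,0,0],
  [0,0.05,0,0,0,0],
])

```text
clock: 12.4
tool_pos: [0.546, -0.1956, 0.0575]
orientation: [-179.6, 0.3, -168.7]
force: [0.9, -5.9, -1.8]
opening: 0.0007
```

Run:
```python
from h import *
st()
s=snap('scene','s11')
im=np.asarray(s['pixels'])[90:200,190:370]; cv2.imwrite('pics/s11c.png',cv2.resize(im,None,fx=4,fy=4,interpolation=cv2.INTER_CUBIC)[:,:,::-1])
```

```text
along 0.1478 lat(+y) -0.0023 z 0.0575 Fpush 6.01 F [ 0.9 -5.9 -1.8] t 12.4
```

View pics/s11c.png

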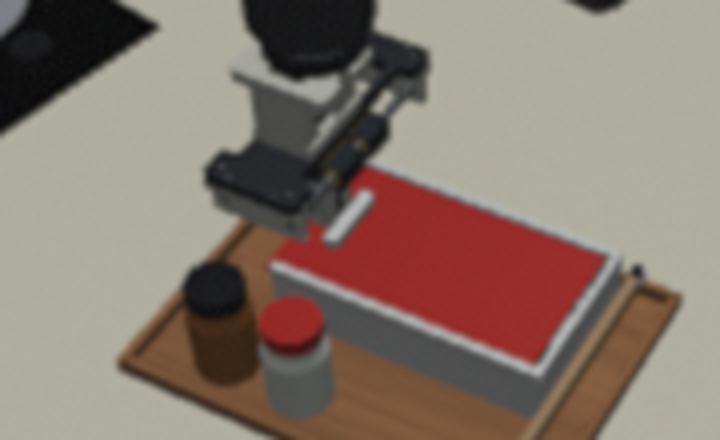

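The box slips at about 6 N and is now near the bar. I'll use finer steps.

drive_tool([
  [0,0.015,0,0,0,0],
  [0,0.022,0,0,0,0],
  [0,0.03,0,0,0,0],
])

```text
clock: 12.75
tool_pos: [0.5452, -0.1922, 0.0575]
orientation: [-179.6, 0.3, -168.7]
force: [1.7, -8.1, -2.6]
opening: 0.0007
```

drive_tool([
  [0,0.012,0,0,0,0],
  [0,0.018,0,0,0,0],
  [0,0.025,0,0,0,0],
])

```text
clock: 13.05
tool_pos: [0.5444, -0.1887, 0.0574]
orientation: [-179.6, 0.3, -168.7]
force: [0.4, -0.2, -0.9]
opening: 0.0004
```

drive_tool([
  [0,0.012,0,0,0,0],
  [0,0.018,0,0,0,0],
])

```text
clock: 13.25
tool_pos: [0.5441, -0.1876, 0.0578]
orientation: [-179.4, 0.2, -168.6]
force: [0.6, -16.7, -1.5]
opening: 0.0003
```

The force fell to 0 (the snap) and then rose to 16.7 N, so the lid may be home. I'll relax and look.

drive_tool([
  [0,-0.01,0,0,0,0],
  [0,-0.02,0,0,0,0],
])

```text
clock: 13.45
tool_pos: [0.5446, -0.1903, 0.0578]
orientation: [-179.4, 0.2, -168.6]
force: [0.4, -0.2, 0.1]
opening: 0.0004
```

Run:
```python
from h import *
st()
s=snap('scene','s12')
im=np.asarray(s['pixels'])[100:200,210:370]; cv2.imwrite('pics/s12c.png',cv2.resize(im,None,fx=5,fy=5,interpolation=cv2.INTER_CUBIC)[:,:,::-1])
s=snap('top','t12')
im=np.asarray(s['pixels'])[150:300,290:480]; cv2.imwrite('pics/t12c.png',cv2.resize(im,None,fx=4,fy=4,interpolation=cv2.INTER_CUBIC)[:,:,::-1])
```

```text
along 0.1532 lat(+y) -0.0019 z 0.0578 Fpush 0.28 F [ 0.4 -0.2  0.1] t 13.45
```

View pics/s12c.png

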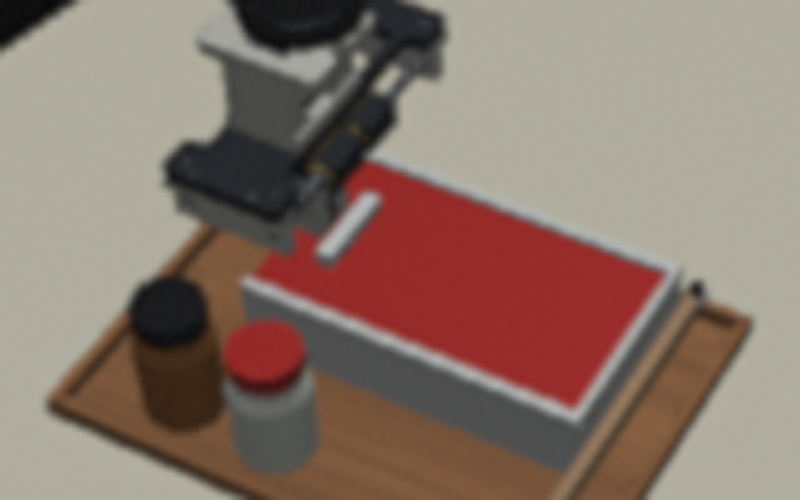

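View pics/t12c.png

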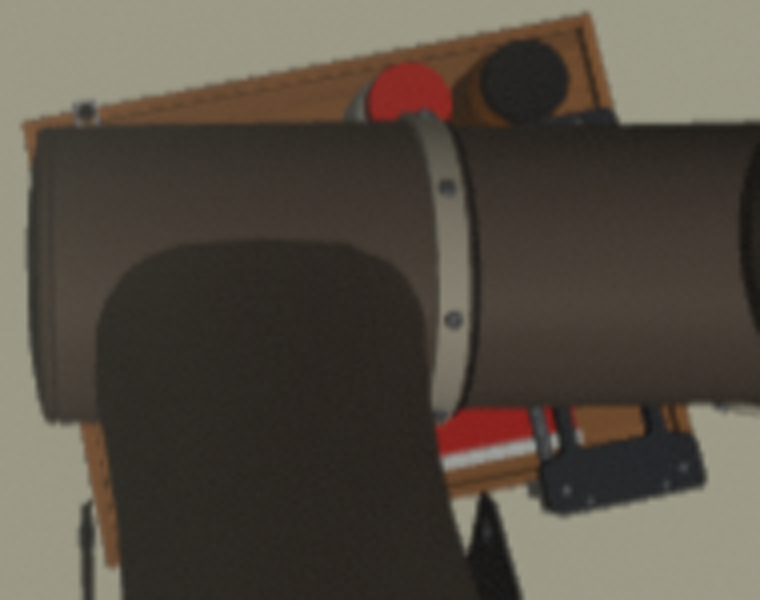

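drive_tool([
  [0,-0.05,0,0,0,0],
  [0,-0.1,-0.1,0,0,0],
  [0,-0.1,-0.4,0,0,0],
  [0,-0.3,-0.7,0,0,0],
  [0,-0.6,-0.9,0,0,0],
  [0,-0.95,-0.9,0,0,0],
  [0,-0.95,-0.9,0,0,0],
])

```text
clock: 14.25
tool_pos: [0.573, -0.3331, 0.1955]
orientation: [-179.3, 0.4, -168.8]
force: [-1.1, 0.2, -1.0]
opening: 0.0004
```

drive_tool([
  [0,-0.3,0,0,0,0],
  [0,-0.6,0,0,0,0],
  [0,-0.9,0,0,0,0],
  [0,-0.9,0,0,0,0],
])

```text
clock: 14.65
tool_pos: [0.5986, -0.4702, 0.1945]
orientation: [-179.4, 0.3, -169.0]
force: [0.3, 0.2, -0.3]
opening: 0.0008
```

Run:
```python
from h import *
st()
s=snap('scene','s13')
im=np.asarray(s['pixels'])[100:200,210:370]; cv2.imwrite('pics/s13c.png',cv2.resize(im,None,fx=5,fy=5,interpolation=cv2.INTER_CUBIC)[:,:,::-1])
s=snap('top','t13')
im=np.asarray(s['pixels'])[150:300,290:480]; cv2.imwrite('pics/t13c.png',cv2.resize(im,None,fx=4,fy=4,interpolation=cv2.INTER_CUBIC)[:,:,::-1])
snap('wrist','w13')
```

```text
along -0.1318 lat(+y) -0.0005 z 0.1945 Fpush -0.16 F [ 0.3  0.2 -0.3] t 14.65
```

View pics/s13c.png

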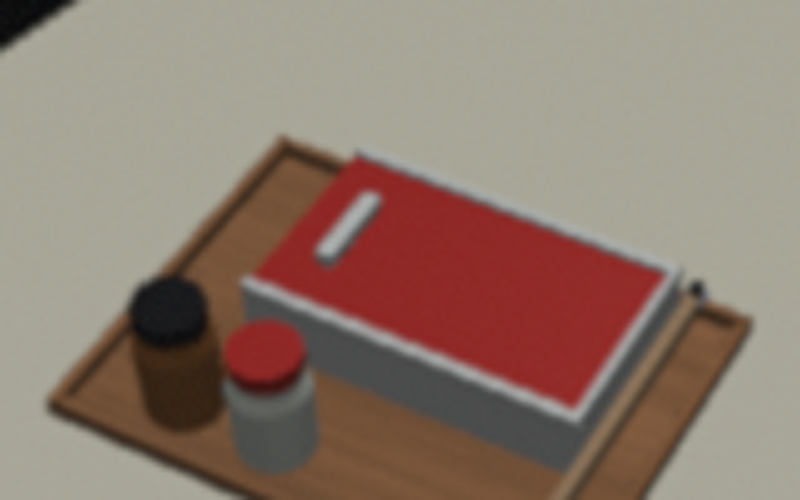

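View pics/t13c.png

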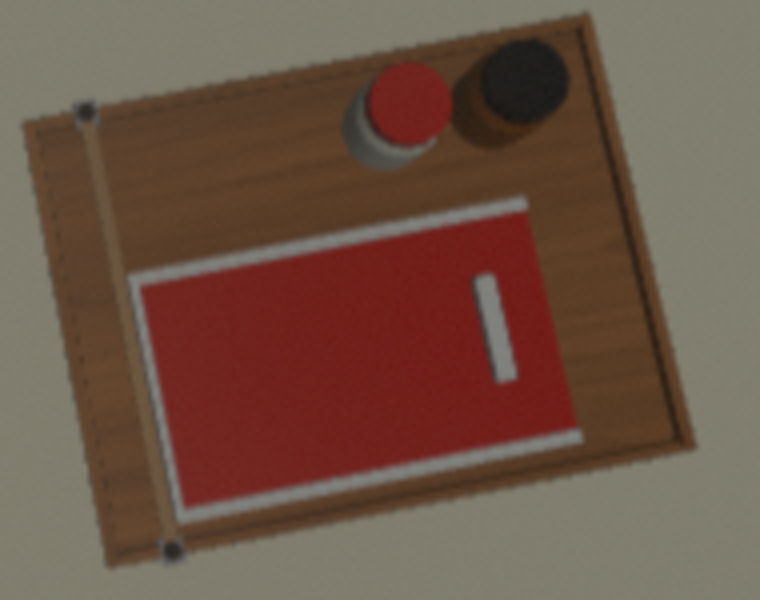

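Run:
```python
from h import *
s=pickle.load(open('pics/t13.pkl','rb')); im=np.asarray(s['pixels']); H,S,V=cv2.split(cv2.cvtColor(im,cv2.COLOR_RGB2HSV))
red=(((H<8)|(H>172))&(S>130)).astype(np.uint8); red[:195]=0;red[:,:320]=0;red[:,440:]=0
n,l,st_,c=cv2.connectedComponentsWithStats(red); i=1+np.argmax(st_[1:,4]); ys,xs=np.nonzero(l==i)
P=np.array([ray(s,u,v,.052)[:2] for u,v in zip(xs,ys)]); r=cv2.minAreaRect((P*1000).astype(np.float32)); print('lid',r)
a=np.radians(101.5); d=np.array([np.cos(a),np.sin(a)]); e=np.array([-d[1],d[0]])
c=np.array(r[0])/1000
# profile along axis at several lateral offsets
imf=im.astype(np.float32)
def prof(lat,z,x0,x1):
    xs=np.arange(x0,x1,.001); uv=np.array([proj(s,[*(c+x*d+lat*e),z]) for x in xs],np.float32)
    return xs,cv2.remap(imf,uv[:,0].reshape(1,-1),uv[:,1].reshape(1,-1),cv2.INTER_LINEAR)[0]
for lat in (-.04,0,.02,.04):
    x,p=prof(lat,.052,.09,.14); g=p[:,1]; rd=g>60; print('end lat',lat,'red->white, ->bar:',np.round(x[np.nonzero(np.abs(np.diff(g))>6)],3)*1000)
    x,p=prof(lat,.052,-.14,-.09); sat=p[:,0]-p[:,1]; k=np.argmax(sat>60); print('  tail edge',x[k])
for lat in (-.0685,.0685):
    x,p=prof(lat,.057,-.14,.14); w=p.min(1)>90; print('rail',lat,x[w].min() if w.any() else 0,x[w].max() if w.any() else 0)
ob=pickle.load(open('pics/t0.pkl' if 0 else 'pics/top0.pkl','rb'))
d0=cv2.absdiff(np.asarray(ob['pixels']),im).max(2); 
for n,(x0,y0,x1,y1) in dict(brush=(200,200,235,265),mug=(200,125,265,180),jars=(375,155,438,195)).items(): print(n,d0[y0:y1,x0:x1].max(), d0[y0:y1,x0:x1].mean())
```

```text
lid ((524.6544189453125, -97.18760681152344), (123.70508575439453, 224.21426391601562), 11.083711624145508)
end lat -0.04 red->white, ->bar: [110. 111. 112. 113. 116. 117. 118. 126.]
  tail edge -0.11099999999999999
end lat 0 red->white, ->bar: [110. 111. 112. 113. 114. 117. 118. 119.]
  tail edge -0.11099999999999999
end lat 0.02 red->white, ->bar: [110. 111. 112. 113. 114. 117. 118. 127.]
  tail edge -0.11099999999999999
end lat 0.04 red->white, ->bar: [110. 111. 112. 113. 114. 117. 118.]
  tail edge -0.11099999999999999
rail -0.0685 -0.10999999999999999 0.11800000000000022
rail 0.0685 -0.10999999999999999 0.11700000000000021
brush 4 1.1534065934065934
mug 4 1.1706293706293707
jars 8 1.7623015873015873
```

```bash
python3 -c "
from h import *
st(); print(ticket.close_job())"
```

```text
along -0.1272 lat(+y) -0.0016 z 0.1959 Fpush 0.22 F [-0.3 -0.3 -0.6] t 14.8
the job is handed in; nothing more can be done
None
```

The peeler is lying in the box and the lid is shut past the click ridge. I handed the job in at about 14.8 s; no verdict came back.

- **Peeler:** it was let go lying flat in the box, blade towards the low end wall. It was clear of the opener, with the lid still open.
- **Lid:** I pushed it by its grip with closed fingers. The box slipped at about 6–8 N until it met the end bar. The force then dropped to about 0 at the click and rose to 16.7 N against the stop, so I backed off at once. 16.7 N is the highest push I read (readings come only at the end of each move).

**Last checks, from the top view and the state:**
- **Lid home:** about 224 mm of the 225 mm plate is visible. The strip of white end wall beyond it measures about 5–6 mm (nominally 5), and the tail is level with the wall ends to about 1 mm.
- **Box:** it sits square against the end bar.
- **Bystanders:** brush, mug and jars look unchanged against the first picture.
- **Arm:** it is clear of everything and reads almost no force.

**Disagreement:** my first estimate of the box's centre line was about 4–5 mm off the lid's. I corrected to the lid's own line before pushing. The peeler can't be seen now that the lid is shut; it was last confirmed just before pushing began.

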